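# Find the specimen vial in one of two lidded boxes

### The job

The specimen vial is shut in one of the two lidded aluminium boxes; the other holds something else. Lift off lids until you find the vial, laying each lid you take off flat on the bench, knob up, or putting it back properly on its box, then stand the vial upright in the shallow white tray on the right and let go of it.

Things in the scene. Friction and masses are not known exactly. Their poses are not given: they have to be found in the camera images.
- lid_1: loose square aluminium lid, 106 x 106 mm, 150 g, on the left (+y) box at the start. Origin: centre of its underside, z up, x and y along its edges. Above the origin: 90 x 90 mm lip z 0-5 mm, plate z 5-9, round black knob z 9-39 (26 mm diameter above z 18, slimmer below). Lifts straight off; lip has 3 mm play each side. Clear bench to lay lids: near x 0.55, y 0.32 and x 0.435, y 0
- lid_2: lid just like lid_1, on the right (-y) box at the start (origin then 55 mm above the bench; 0 when lying on the bench). The two boxes are alike: aluminium, 104 x 104 x 60 mm, walls and floor 4 mm, inside 96 x 96 mm, fixed to the bench, each centred under its lid at the start and turned as it is
- vial: round screw-cap vial, 28 mm in diameter, 46 mm tall, 30 g, clear body and yellow cap (top 10 mm). Origin: centre of its underside, z up. Stands upright on the floor of one of the boxes (4 mm above the bench), within 10 mm of its middle, hidden by the lid. The other box holds a flat white 31 x 31 x 15 mm cover-glass box. The larger white-capped jar at the back of the bench is not the vial
- tray: shallow open white plastic tray, 100 x 100 mm, rim 12 mm high, walls and floor 3 mm thick, fixed to the bench to the right of the boxes. Origin: centre of its underside, on the bench; z up, x and y along its edges.
There are look-alikes about, which are no part of the job. There is more than one size of the tray; the one meant has the size given above.

How it is judged:
By the outcome, as a careful person would: the job done as asked, in the order asked, and still so for the second after the job is handed in, with the robot touching nothing.
It also fails if it takes over 64 s, if anything falls off the work surface, if the arm or the gripper's body presses on something with over 40 N, if the wrist force passes 120 N, or if a joint passes its speed limit or range.

### The arm

A 6-joint arm with a two-finger parallel gripper is mounted at the origin on a cart in front of the work surface, level with it; the furniture and walls round the work are solid. World frame = base frame: x ahead of the robot, y to its left, z up, the work surface at z = 0. Lengths are in m, angles in rad, forces in N, time in s.
With the tool pointing down it reaches from about 0.375 to 0.975 m from the base axis. Payload 3.8 kg.
Tool frame: the origin (TCP) lies midway between the tips of the shut fingers; the grasp point (between the pads) lies 19 mm behind it; z points along the fingers, y is the line along which they close (so a half turn about z gives the same grasp; the last joint's range is limited). The gripper opens to 85 mm and grips with 20 to 120 N. Pads are 22 mm wide; open, the fingers measure 114 mm over their backs; the gripper's body (76 mm by 85 mm) begins 54 mm behind the grasp point. The pads swing forward as they close: fully open they stand 13 mm farther back than shut.
Start: joints at [1.159, 0.264, 1.604, -0, 1.274, -0.037], TCP at [0.247, 0.628, 0.231] pointing down, gripper open.
Joint ranges: [-2.63, 2.63], [-0.94, 2.18], [0.31, 2.57], [-1.31, 4.45], [0, 2.66], [-2.55, 2.55]. Speed limits (rad/s): [2.57, 2.57, 3.14, 3.14, 3.14, 3.14].

### API

Orientations are given as a rotation vector (axis times angle).
In Python, from workcell import bot, read_camera, camera_info, ticket gives the robot as it stands.
- The arm moves only by the tool servo_tool, never from a script. Its argument "targets" is a list of rows, each an object of numbers: "hand": the closure, from -1 (fully open) to 1 (shut); "x", "y", "z": the shift along the tool's x, y, z as a fraction of full scale; "roll": the turn about the tool's z as a fraction of full scale. In form: [{"hand": .., "x": .., "y": .., "z": .., "roll": ..}, ...]. A call has 1 to 10 rows; each row is the pose to reach, as a shift and turn from the pose commanded when the call began, along the tool's axes at that moment, turning the shorter way round; what a row does not reach only later rows make up. Full scale, the value 1, is 50 cm for a shift and 180 degrees for a turn. A row lasts 1/12 s, in which the tool goes at most 41.7 mm and 7.16 degrees, less where a joint would pass 70% of its speed; a pose out of reach is approached as far as the arm can. A call with a number of a shift or a turn outside -1 to 1 is refused whole. A call with a gripper value outside its range is refused whole. The fingers move at their own pace and stop on an object; "grip_force" is the grip in N (left out, the last holds). Time passes only in rows, so rows that repeat a pose let the fingers close. It gives the time, the measured TCP pose, the force, the opening and the grip force at its end, in the units of the state.
- bot.read_state(): the state, without advancing time (a new reading comes with each control period).
- read_camera(name): name is "side" or "top"; returns the picture (400x640x3 uint8, red, green, blue); there is no depth.
- camera_info(name): a dict with "fx", "fy", "cx", "cy" (pixels), "k1" (the pictures are not rectified: a ray, as slopes to the right and down, at radius r is drawn at 1 + k1 r^2 times it, then the intrinsics apply), "eye" and "orientation" of the camera in the world. Camera axes: x right, y down, z forward; pixel columns grow to the right and rows downward; lengths in m; the calibration is good to about 2 mm. A picture is of the moment at which its call begins. camera_info takes no time and is no camera call.
- ticket.finish_job(): hands the job in; it is judged then, once.
The state is a dict: "time": time; "q": joint angles; "joint_vel": joint speeds; "joint_torque": joint torques, N m; "tool_pos": TCP position; "tcp_rot": TCP orientation; "wrist_force": force on the tool from outside, world axes, zero at the start; "torque": the same for the moment, N m; "width": opening from 0.0 (shut) to 1.0 (fully open); "grip_force": force on a finger pad.
Only numpy, scipy, OpenCV 4.12 (cv2) and the standard library are available. Lean on these libraries where they do the work, as an engineer would, in place of code of your own. Each camera call takes 0.05 s, during which the arm holds its last target. There are 200 camera calls.

## Working session

There is one attempt and no reset: what is moved stays moved. The work goes in short steps, Python scripts to look and compute and a tool call to move; the robot and the scene stay as the last step left them, time stands still between calls to the robot, and variables do not carry over. Pictures are saved under pics/ and viewed, at most 10 in all, crops included, and the job is handed in when it is done.

Besides the shell and the picture viewer there is one more tool, called after "Call:" as name(argument=value, ...), one argument or row to a line, values as JSON. servo_tool: Moves the arm, as the interface text tells. Its arguments: {"type":"object","properties":{"targets":{"type":"array"},"grip_force":{"type":"number"}},"required":["targets"]}

```bash
mkdir -p pics; cat > h.py <<'E'
import numpy as np, cv2
from scipy.spatial.transform import Rotation as R
from workcell import bot, read_camera, camera_info, ticket
def cam(n):
    c=camera_info(n); o=np.array(c["orientation"],float)
    M=o if o.shape==(3,3) else R.from_rotvec(o).as_matrix()
    return c,M
def w(n,u,v,z):
    "pixel -> world at height z"
    c,M=cam(n); d=np.array([(u-c["cx"])/c["fx"],(v-c["cy"])/c["fy"]]); s=d.copy()
    for _ in range(20): s=d/(1+c["k1"]*(s@s))
    r=M@np.array([*s,1]); e=np.array(c["eye"]); return (e+r*(z-e[2])/r[2])[:2]
def px(n,p):
    c,M=cam(n); q=M.T@(np.array(p)-c["eye"]); s=q[:2]/q[2]; s=s*(1+c["k1"]*(s@s))
    return s*[c["fx"],c["fy"]]+[c["cx"],c["cy"]]
def snap(n,f,box=None,k=1):
    im=read_camera(n)[:,:,::-1]
    if box: im=im[box[1]:box[3],box[0]:box[2]]
    cv2.imwrite("pics/"+f,cv2.resize(im,None,fx=k,fy=k,interpolation=cv2.INTER_CUBIC))
E
python3 - <<'E'
from h import *
print(camera_info("top"),camera_info("side"))
s=bot.read_state();print(s["tool_pos"],s["tcp_rot"],R.from_rotvec(s["tcp_rot"]).as_matrix().round(3))
snap("top","t1.png",k=1.25);snap("side","s1.png",k=1.25)
E
```

```text
{'fx': 378.39668426263347, 'fy': 378.39668426263347, 'cx': 325.713824966803, 'cy': 201.55857330037844, 'k1': 0.016086050853955546, 'eye': array([ 0.34902905, -0.09403407,  0.97016712]), 'orientation': array([-2.15049821,  2.19173181, -0.14886192])} {'fx': 500.17562713194263, 'fy': 500.17562713194263, 'cx': 319.38706260577015, 'cy': 201.59363536866306, 'k1': 0.0272971088327146, 'eye': array([ 1.00302381, -0.52427565,  0.87528626]), 'orientation': array([-2.21891428, -1.09124841,  0.40464002])}
[0.24678406 0.62747734 0.22996369] [-0.58513909 -3.08610633  0.00342403] [[-0.931  0.366 -0.001]
 [ 0.366  0.931 -0.002]
 [ 0.    -0.002 -1.   ]]
```

View pics/t1.png

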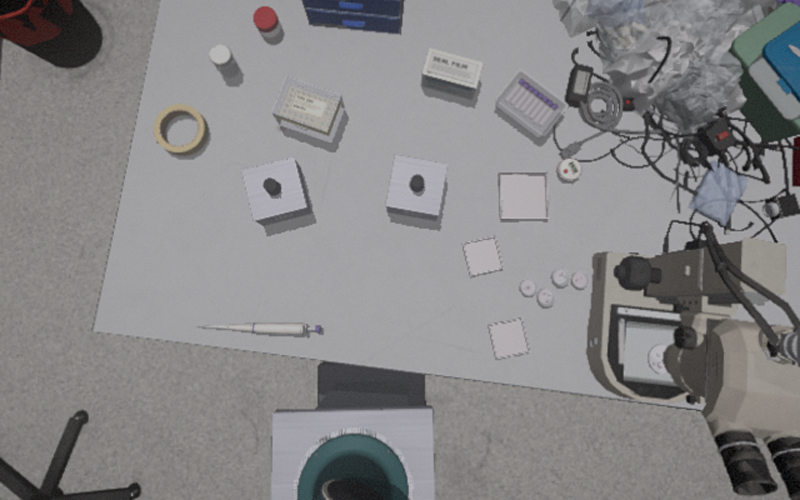

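View pics/s1.png

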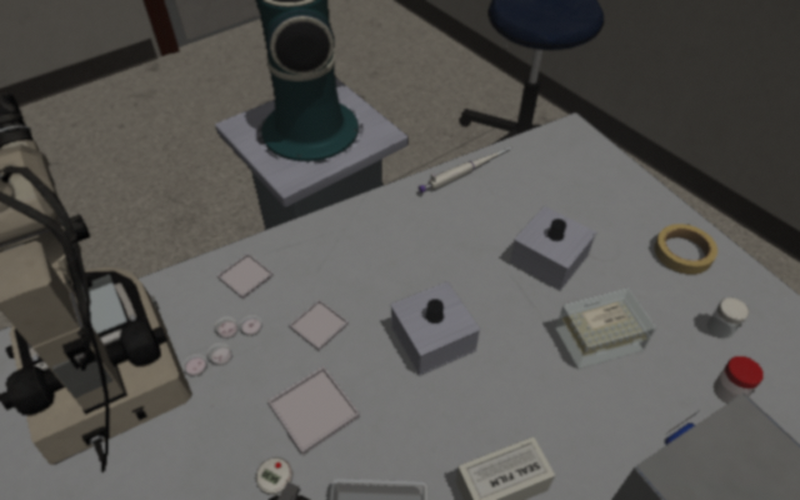

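The top view (800 px scale) shows lids at (275,189) on the left and (417,185) on the right. There are three white squares: a large one at (523,196) and small ones at (482,257) and (508,338). I'll enlarge the view to measure them.

```bash
python3 - <<'E'
from h import *
snap("top","t2.png",(188,115,448,285),3)
E
```

```text
(no output)
```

View pics/t2.png

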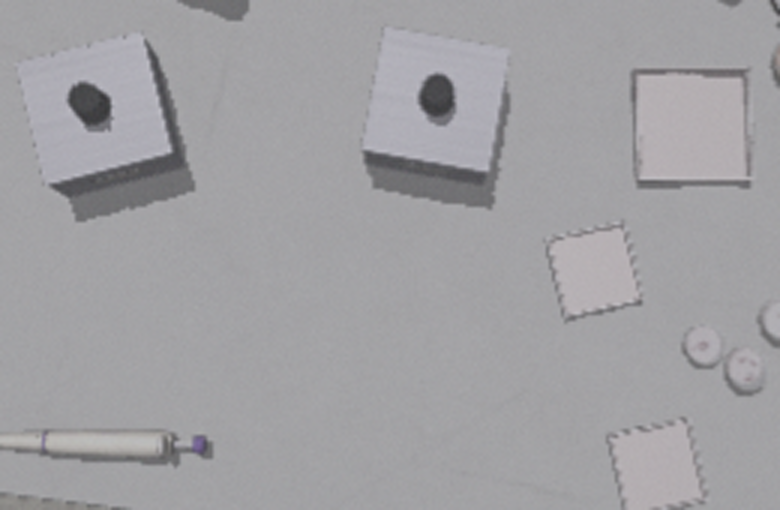

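```bash
cat >> h.py <<'E'
def quad(cs,z,k=3,o=(188,115),n="top"):
    P=np.array([w(n,u/k+o[0],v/k+o[1],z) for u,v in cs])
    e=np.roll(P,-1,0)-P
    a=np.degrees(np.arctan2(e[:,1],e[:,0]))
    # circular mean mod 90
    m=np.degrees(np.angle(np.mean(np.exp(4j*np.radians(a)))))/4
    return P.mean(0).round(4),np.linalg.norm(e,axis=1).round(3),m.round(1)
E
python3 - <<'E'
from h import *
print("lid1",quad([(17,64),(143,33),(176,153),(50,186)],.064), "knob",w("top",90/3+188,101/3+115,.094))
print("lid2",quad([(384,28),(509,49),(488,172),(362,152)],.064), "knob",w("top",437/3+188,94/3+115,.094))
print("tray",quad([(632,70),(749,69),(751,185),(637,186)],.012))
print("sm",quad([(547,240),(622,223),(641,303),(567,320)],.006))
print("sm2",quad([(608,436),(685,419),(706,500),(625,518)],.006))
# side checks of knob (orig px=800px/1.25)
for u,v in((558,222),(435,303)): print("side knob",w("side",u/1.25,v/1.25,.094))
print(w("side",314/1.25,410/1.25,.012))
E
```

```text
lid1 (array([0.5825, 0.1402]), array([0.105, 0.104, 0.104, 0.105]), np.float64(14.7)) knob [0.58092353 0.1376483 ]
lid2 (array([ 0.5858, -0.1351]), array([0.104, 0.104, 0.104, 0.105]), np.float64(-10.6)) knob [ 0.58265987 -0.1348236 ]
tray (array([ 0.5717, -0.3589]), array([0.102, 0.102, 0.098, 0.102]), np.float64(-0.7))
sm (array([ 0.4486, -0.2702]), array([0.067, 0.071, 0.065, 0.071]), np.float64(11.7))
sm2 (array([ 0.2816, -0.3156]), array([0.067, 0.069, 0.07 , 0.069]), np.float64(10.9))
side knob [0.58258817 0.14500894]
side knob [ 0.58582066 -0.13233937]
[ 0.58314981 -0.36062352]
```

The tray meant is the large square at (523,196) in the t1 picture. It measures 100 mm in the enlarged crop, while the look-alikes at (482,257) and (508,338) measure about 68 mm. Next I'll lift lid_1 with the jaws along the box diagonal.

```bash
cat >> h.py <<'E'
def go(p,ydeg=None,frm=None):
    "servo numbers from present pose (or pose frm=(pos,M)) to world p, tool-y heading ydeg"
    s=bot.read_state(); M=R.from_rotvec(s["tcp_rot"]).as_matrix(); d=M.T@(np.array(p)-s["tool_pos"])
    y=np.degrees(np.arctan2(M[1,1],M[0,1])); r=0
    if ydeg is not None: r=-((ydeg-y+90)%180-90)/180   # tool z is down: + roll turns clockwise seen from above
    print("xyz",(d/.5).round(4),"roll",round(r,4),"yhead",y.round(1))
E
python3 - <<'E'
from h import *
go((.582,.140,.15),59.7); go((.582,.140,.068),59.7)
E
```

```text
xyz [-0.9808 -0.6618  0.1616] roll 0.049 yhead 68.5
xyz [-0.9808 -0.6616  0.3256] roll 0.049 yhead 68.5
```

Call:
servo_tool(
  targets=[
    {"hand": -1, "x": -0.06, "y": -0.04, "z": 0.01, "roll": 0.005},
    {"hand": -1, "x": -0.12, "y": -0.08, "z": 0.02, "roll": 0.01},
    {"hand": -1, "x": -0.18, "y": -0.12, "z": 0.03, "roll": 0.015},
    {"hand": -1, "x": -0.24, "y": -0.16, "z": 0.04, "roll": 0.02},
    {"hand": -1, "x": -0.3, "y": -0.2, "z": 0.05, "roll": 0.025},
    {"hand": -1, "x": -0.36, "y": -0.24, "z": 0.06, "roll": 0.03},
    {"hand": -1, "x": -0.42, "y": -0.28, "z": 0.07, "roll": 0.035},
    {"hand": -1, "x": -0.48, "y": -0.32, "z": 0.08, "roll": 0.04},
    {"hand": -1, "x": -0.54, "y": -0.36, "z": 0.09, "roll": 0.045},
    {"hand": -1, "x": -0.6, "y": -0.4, "z": 0.1, "roll": 0.049},
  ],
  grip_force=60,
)

```text
time: 0.98
tool_pos: [0.4535, 0.3305, 0.1808]
tcp_rot: [-0.822, -3.032, 0.0]
wrist_force: [0.4, 0.3, -0.7]
width: 1.004
grip_force: 0.0
```

```bash
python3 - <<'E'
from h import *
go((.582,.140,.15),59.7); go((.582,.140,.068),59.7)
E
```

```text
xyz [-0.4142 -0.1991  0.0617] roll -0.0002 yhead 59.7
xyz [-0.4142 -0.1991  0.2257] roll -0.0002 yhead 59.7
```

Call:
servo_tool(
  targets=[
    {"hand": -1, "x": -0.07, "y": -0.033, "z": 0.01, "roll": 0},
    {"hand": -1, "x": -0.14, "y": -0.067, "z": 0.02, "roll": 0},
    {"hand": -1, "x": -0.21, "y": -0.1, "z": 0.03, "roll": 0},
    {"hand": -1, "x": -0.28, "y": -0.134, "z": 0.04, "roll": 0},
    {"hand": -1, "x": -0.35, "y": -0.168, "z": 0.05, "roll": 0},
    {"hand": -1, "x": -0.414, "y": -0.199, "z": 0.06, "roll": 0},
    {"hand": -1, "x": -0.414, "y": -0.199, "z": 0.11, "roll": 0},
    {"hand": -1, "x": -0.414, "y": -0.199, "z": 0.16, "roll": 0},
    {"hand": -1, "x": -0.414, "y": -0.199, "z": 0.2, "roll": 0},
    {"hand": -1, "x": -0.414, "y": -0.199, "z": 0.226, "roll": 0},
  ],
)

```text
time: 1.82
tool_pos: [0.5798, 0.1409, 0.0653]
tcp_rot: [-0.821, -3.028, 0.003]
wrist_force: [0.4, -0.0, -0.7]
width: 0.998
grip_force: 0.0
```

Call:
servo_tool(
  targets=[
    {"hand": 1, "x": 0, "y": 0, "z": 0, "roll": 0},
    {"hand": 1, "x": 0, "y": 0, "z": 0, "roll": 0},
    {"hand": 1, "x": 0, "y": 0, "z": 0, "roll": 0},
    {"hand": 1, "x": 0, "y": 0, "z": 0, "roll": 0},
    {"hand": 1, "x": 0, "y": 0, "z": 0, "roll": 0},
    {"hand": 1, "x": 0, "y": 0, "z": 0, "roll": 0},
    {"hand": 1, "x": 0, "y": 0, "z": 0, "roll": 0},
    {"hand": 1, "x": 0, "y": 0, "z": 0, "roll": 0},
    {"hand": 1, "x": 0, "y": 0, "z": 0, "roll": 0},
    {"hand": 1, "x": 0, "y": 0, "z": 0, "roll": 0},
  ],
)

```text
time: 2.65
tool_pos: [0.5834, 0.1426, 0.0706]
tcp_rot: [0.82, 3.029, 0.004]
wrist_force: [-0.5, 1.8, 6.6]
width: 0.279
grip_force: 59.2
```

Call:
servo_tool(
  targets=[
    {"hand": 1, "x": 0, "y": 0, "z": -0.01, "roll": 0},
    {"hand": 1, "x": 0, "y": 0, "z": -0.02, "roll": 0},
    {"hand": 1, "x": 0, "y": 0, "z": -0.04, "roll": 0},
    {"hand": 1, "x": 0, "y": 0, "z": -0.06, "roll": 0},
    {"hand": 1, "x": 0, "y": 0, "z": -0.08, "roll": 0},
    {"hand": 1, "x": 0, "y": 0, "z": -0.1, "roll": 0},
    {"hand": 1, "x": 0, "y": 0, "z": -0.12, "roll": 0},
    {"hand": 1, "x": 0, "y": 0, "z": -0.14, "roll": 0},
    {"hand": 1, "x": 0, "y": 0, "z": -0.16, "roll": 0},
    {"hand": 1, "x": 0, "y": 0, "z": -0.16, "roll": 0},
  ],
)

```text
time: 3.48
tool_pos: [0.5834, 0.1422, 0.1515]
tcp_rot: [0.82, 3.028, 0.003]
wrist_force: [0.6, 0.7, -1.9]
width: 0.275
grip_force: 59.3
```

```bash
python3 - <<'E'
from h import *
go((.545,.335,.15)); go((.545,.335,.014))
E
```

```text
xyz [0.2608 0.2941 0.0031] roll 0 yhead 59.7
xyz [0.2618 0.2932 0.2751] roll 0 yhead 59.7
```

Call:
servo_tool(
  targets=[
    {"hand": 1, "x": 0.02, "y": 0.022, "z": 0, "roll": 0},
    {"hand": 1, "x": 0.06, "y": 0.067, "z": 0, "roll": 0},
    {"hand": 1, "x": 0.1, "y": 0.112, "z": 0, "roll": 0},
    {"hand": 1, "x": 0.14, "y": 0.157, "z": 0, "roll": 0},
    {"hand": 1, "x": 0.18, "y": 0.202, "z": 0, "roll": 0},
    {"hand": 1, "x": 0.22, "y": 0.247, "z": 0, "roll": 0},
    {"hand": 1, "x": 0.25, "y": 0.28, "z": 0, "roll": 0},
    {"hand": 1, "x": 0.262, "y": 0.293, "z": 0.02, "roll": 0},
    {"hand": 1, "x": 0.262, "y": 0.293, "z": 0.06, "roll": 0},
    {"hand": 1, "x": 0.262, "y": 0.293, "z": 0.1, "roll": 0},
  ],
)

```text
time: 4.32
tool_pos: [0.5422, 0.3358, 0.0977]
tcp_rot: [0.818, 3.032, 0.001]
wrist_force: [-0.6, 0.3, -2.3]
width: 0.283
grip_force: 59.4
```

```bash
python3 - <<'E'
from h import *
go((.545,.335,.016))
snap("top","t3.png",(160,115,420,285),3)
E
```

```text
xyz [-0.0055  0.0013  0.1634] roll 0 yhead 59.8
```

View pics/t3.png

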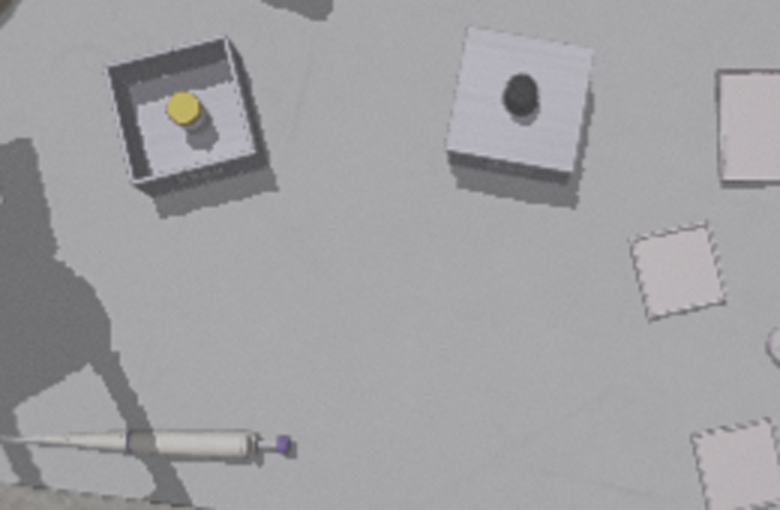

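The left box holds the vial: the yellow cap is at crop pixel (183,108). I'll set the lid down.

Call:
servo_tool(
  targets=[
    {"hand": 1, "x": 0, "y": 0, "z": 0.05, "roll": 0},
    {"hand": 1, "x": 0, "y": 0, "z": 0.1, "roll": 0},
    {"hand": 1, "x": 0, "y": 0, "z": 0.13, "roll": 0},
    {"hand": 1, "x": 0, "y": 0, "z": 0.145, "roll": 0},
    {"hand": 1, "x": 0, "y": 0, "z": 0.152, "roll": 0},
    {"hand": 1, "x": 0, "y": 0, "z": 0.157, "roll": 0},
    {"hand": 1, "x": 0, "y": 0, "z": 0.161, "roll": 0},
    {"hand": 1, "x": 0, "y": 0, "z": 0.161, "roll": 0},
  ],
)

```text
time: 5.03
tool_pos: [0.5432, 0.3348, 0.0187]
tcp_rot: [0.821, 3.031, 0.002]
wrist_force: [-0.5, 0.1, -2.0]
width: 0.281
grip_force: 59.4
```

```bash
python3 - <<'E'
from h import *
go((.545,.335,.016))
p=w("top",183/3+160,108/3+115,.050);print("vial",p)
print("box",quad([(107,67),(227,37),(256,154),(134,186)],.060,o=(160,115)))
E
```

```text
xyz [-0.003   0.0022  0.0054] roll 0 yhead 59.7
vial [0.58657098 0.1418654 ]
box (array([0.5818, 0.1408]), array([0.1  , 0.101, 0.101, 0.102]), np.float64(13.8))
```

Contact is about 3 mm further down. I'll ease down, then open.

Call:
servo_tool(
  targets=[
    {"hand": 1, "x": 0, "y": 0, "z": 0.003, "roll": 0},
    {"hand": 1, "x": 0, "y": 0, "z": 0.005, "roll": 0},
    {"hand": 1, "x": 0, "y": 0, "z": 0.006, "roll": 0},
    {"hand": 1, "x": 0, "y": 0, "z": 0.006, "roll": 0},
  ],
)

```text
time: 5.37
tool_pos: [0.5429, 0.3347, 0.0157]
tcp_rot: [0.821, 3.032, 0.001]
wrist_force: [-0.7, -0.2, 1.2]
width: 0.281
grip_force: 59.7
```

Call:
servo_tool(
  targets=[
    {"hand": -0.6, "x": 0, "y": 0, "z": 0, "roll": 0},
    {"hand": -0.6, "x": 0, "y": 0, "z": 0, "roll": 0},
    {"hand": -0.6, "x": 0, "y": 0, "z": 0, "roll": 0},
    {"hand": -0.6, "x": 0, "y": 0, "z": 0, "roll": 0},
    {"hand": -0.6, "x": 0, "y": 0, "z": -0.01, "roll": 0},
    {"hand": -0.6, "x": 0, "y": 0, "z": -0.04, "roll": 0},
    {"hand": -0.6, "x": 0, "y": 0, "z": -0.09, "roll": 0},
    {"hand": -0.3, "x": 0, "y": 0, "z": -0.15, "roll": 0},
    {"hand": 0, "x": 0, "y": 0, "z": -0.21, "roll": 0},
    {"hand": 0, "x": 0, "y": 0, "z": -0.25, "roll": 0},
  ],
)

```text
time: 6.2
tool_pos: [0.5436, 0.3351, 0.1435]
tcp_rot: [0.82, 3.03, 0.004]
wrist_force: [-0.2, 0.5, -0.0]
width: 0.498
grip_force: 0.0
```

```bash
python3 - <<'E'
from h import *
for z in(.13,.03,.014): go((.5855,.142,z),59)
snap("side","s2.png",k=1.25)
E
```

```text
xyz [-0.2672 -0.2913  0.0265] roll 0.0039 yhead 59.7
xyz [-0.2668 -0.292   0.2265] roll 0.0039 yhead 59.7
xyz [-0.2667 -0.2921  0.2585] roll 0.0039 yhead 59.7
```

View pics/s2.png

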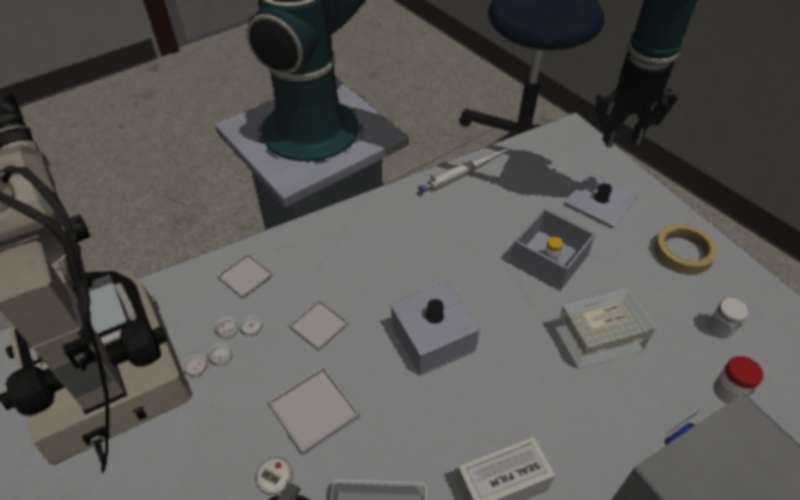

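Lid_1 lies flat, knob up, at (600,203), and the vial cap shows at (555,243) in the open box. I'll move over it and check the cap with the side camera.

Call:
servo_tool(
  targets=[
    {"hand": 0, "x": -0.03, "y": -0.033, "z": 0, "roll": 0},
    {"hand": 0, "x": -0.08, "y": -0.088, "z": 0, "roll": 0.004},
    {"hand": 0, "x": -0.13, "y": -0.142, "z": 0, "roll": 0.004},
    {"hand": 0, "x": -0.18, "y": -0.197, "z": 0, "roll": 0.004},
    {"hand": 0, "x": -0.22, "y": -0.241, "z": 0, "roll": 0.004},
    {"hand": 0, "x": -0.25, "y": -0.274, "z": 0, "roll": 0.004},
    {"hand": 0, "x": -0.267, "y": -0.292, "z": 0.02, "roll": 0.004},
    {"hand": 0, "x": -0.267, "y": -0.292, "z": 0.05, "roll": 0.004},
    {"hand": 0, "x": -0.267, "y": -0.292, "z": 0.08, "roll": 0.004},
    {"hand": 0, "x": -0.267, "y": -0.292, "z": 0.08, "roll": 0.004},
  ],
)

```text
time: 7.08
tool_pos: [0.5812, 0.1405, 0.0958]
tcp_rot: [-0.839, -3.021, 0.004]
wrist_force: [-0.3, -0.3, -0.7]
width: 0.498
grip_force: 0.0
```

```bash
python3 - <<'E'
from h import *
print(w("side",555/1.25,243/1.25,.05))
go((.5855,.142,.014),59)
print(px("side",(.5865,.142,.05))*1.25)
E
```

```text
[0.59090129 0.14074897]
xyz [-0.0067  0.0077  0.1635] roll -0.0003 yhead 58.9
[553.64458133 241.20030868]
```

Call:
servo_tool(
  targets=[
    {"hand": 0, "x": -0.005, "y": 0.004, "z": 0.03, "roll": 0},
    {"hand": 0, "x": -0.005, "y": 0.004, "z": 0.06, "roll": 0},
    {"hand": 0, "x": -0.005, "y": 0.004, "z": 0.09, "roll": 0},
    {"hand": 0, "x": -0.005, "y": 0.004, "z": 0.12, "roll": 0},
    {"hand": 0, "x": -0.005, "y": 0.004, "z": 0.15, "roll": 0},
    {"hand": 0, "x": -0.005, "y": 0.004, "z": 0.16, "roll": 0},
    {"hand": 0, "x": -0.005, "y": 0.004, "z": 0.16, "roll": 0},
  ],
  grip_force=30,
)

```text
time: 7.67
tool_pos: [0.5855, 0.1418, 0.0181]
tcp_rot: [-0.838, -3.024, 0.002]
wrist_force: [-0.5, 0.3, -0.3]
width: 0.502
grip_force: 0.0
```

Call:
servo_tool(
  targets=[
    {"hand": 1, "x": 0, "y": 0, "z": 0, "roll": 0},
    {"hand": 1, "x": 0, "y": 0, "z": 0, "roll": 0},
    {"hand": 1, "x": 0, "y": 0, "z": 0, "roll": 0},
    {"hand": 1, "x": 0, "y": 0, "z": 0, "roll": 0},
    {"hand": 1, "x": 0, "y": 0, "z": 0, "roll": 0},
    {"hand": 1, "x": 0, "y": 0, "z": 0, "roll": 0},
  ],
)

```text
time: 8.17
tool_pos: [0.5877, 0.1415, 0.0205]
tcp_rot: [0.84, 3.026, 0.001]
wrist_force: [0.7, -0.8, 1.1]
width: 0.313
grip_force: 29.5
```

Call:
servo_tool(
  targets=[
    {"hand": 1, "x": 0, "y": 0, "z": -0.01, "roll": 0},
    {"hand": 1, "x": 0, "y": 0, "z": -0.03, "roll": 0},
    {"hand": 1, "x": 0, "y": 0, "z": -0.07, "roll": 0},
    {"hand": 1, "x": 0, "y": 0, "z": -0.11, "roll": 0},
    {"hand": 1, "x": 0, "y": 0, "z": -0.15, "roll": 0},
    {"hand": 1, "x": 0, "y": 0, "z": -0.19, "roll": 0},
    {"hand": 1, "x": 0, "y": 0, "z": -0.23, "roll": 0},
    {"hand": 1, "x": 0, "y": 0, "z": -0.27, "roll": 0},
    {"hand": 1, "x": 0, "y": 0, "z": -0.3, "roll": 0},
    {"hand": 1, "x": 0, "y": 0, "z": -0.3, "roll": 0},
  ],
)

```text
time: 9.0
tool_pos: [0.5901, 0.142, 0.1753]
tcp_rot: [0.838, 3.02, 0.006]
wrist_force: [0.1, 0.5, 0.6]
width: 0.313
grip_force: 29.5
```

```bash
python3 - <<'E'
from h import *
s=bot.read_state(); print(s["tool_pos"],s["width"],s["grip_force"])
for y in(-.12,-.359): go((.573,y,.17),44)
E
```

```text
[0.59006383 0.14199421 0.17527912] 0.3127822061926785 29.522591748973355
xyz [-0.2407 -0.4667  0.0094] roll 0.0832 yhead 59.0
xyz [-0.487  -0.8764  0.0087] roll 0.0832 yhead 59.0
```

Call:
servo_tool(
  targets=[
    {"hand": 1, "x": -0.012, "y": -0.022, "z": 0, "roll": 0.005},
    {"hand": 1, "x": -0.037, "y": -0.066, "z": 0, "roll": 0.015},
    {"hand": 1, "x": -0.066, "y": -0.12, "z": 0, "roll": 0.025},
    {"hand": 1, "x": -0.096, "y": -0.174, "z": 0, "roll": 0.035},
    {"hand": 1, "x": -0.126, "y": -0.228, "z": 0, "roll": 0.045},
    {"hand": 1, "x": -0.156, "y": -0.282, "z": 0, "roll": 0.055},
    {"hand": 1, "x": -0.186, "y": -0.336, "z": 0, "roll": 0.065},
    {"hand": 1, "x": -0.216, "y": -0.39, "z": 0, "roll": 0.075},
    {"hand": 1, "x": -0.246, "y": -0.444, "z": 0, "roll": 0.083},
    {"hand": 1, "x": -0.27, "y": -0.488, "z": 0, "roll": 0.083},
  ],
)

```text
time: 9.83
tool_pos: [0.5751, -0.1399, 0.1678]
tcp_rot: [-1.229, -2.888, 0.002]
wrist_force: [0.7, 0.5, -1.1]
width: 0.312
grip_force: 29.6
```

```bash
python3 - <<'E'
from h import *
go((.573,-.359,.17),44)
E
```

```text
xyz [-0.3128 -0.3068 -0.0043] roll -0.0006 yhead 43.9
```

Call:
servo_tool(
  targets=[
    {"hand": 1, "x": -0.04, "y": -0.039, "z": 0, "roll": 0},
    {"hand": 1, "x": -0.08, "y": -0.078, "z": 0, "roll": 0},
    {"hand": 1, "x": -0.12, "y": -0.118, "z": 0, "roll": 0},
    {"hand": 1, "x": -0.16, "y": -0.157, "z": 0, "roll": 0},
    {"hand": 1, "x": -0.2, "y": -0.196, "z": 0, "roll": 0},
    {"hand": 1, "x": -0.24, "y": -0.235, "z": 0, "roll": 0},
    {"hand": 1, "x": -0.28, "y": -0.275, "z": 0, "roll": 0},
    {"hand": 1, "x": -0.3, "y": -0.294, "z": 0.03, "roll": 0},
    {"hand": 1, "x": -0.313, "y": -0.307, "z": 0.08, "roll": 0},
    {"hand": 1, "x": -0.313, "y": -0.307, "z": 0.13, "roll": 0},
  ],
)

```text
time: 10.67
tool_pos: [0.5747, -0.3589, 0.1029]
tcp_rot: [1.23, 2.89, -0.001]
wrist_force: [0.2, 0.1, -1.1]
width: 0.309
grip_force: 29.6
```

Call:
servo_tool(
  targets=[
    {"hand": 1, "x": 0, "y": 0, "z": 0.04, "roll": 0},
    {"hand": 1, "x": 0, "y": 0, "z": 0.08, "roll": 0},
    {"hand": 1, "x": 0, "y": 0, "z": 0.11, "roll": 0},
    {"hand": 1, "x": 0, "y": 0, "z": 0.11, "roll": 0},
  ],
)

```text
time: 11.0
tool_pos: [0.5714, -0.3537, 0.0432]
tcp_rot: [-1.223, -2.883, -0.003]
wrist_force: [-1.2, 0.1, -1.5]
width: 0.311
grip_force: 29.6
```

```bash
python3 - <<'E'
from h import *
go((.573,-.359,.018),44)
snap("side","s3.png",(170,240,370,400),4)
E
```

```text
xyz [-0.0105 -0.0049  0.0504] roll 0.0002 yhead 44.0
```

View pics/s3.png

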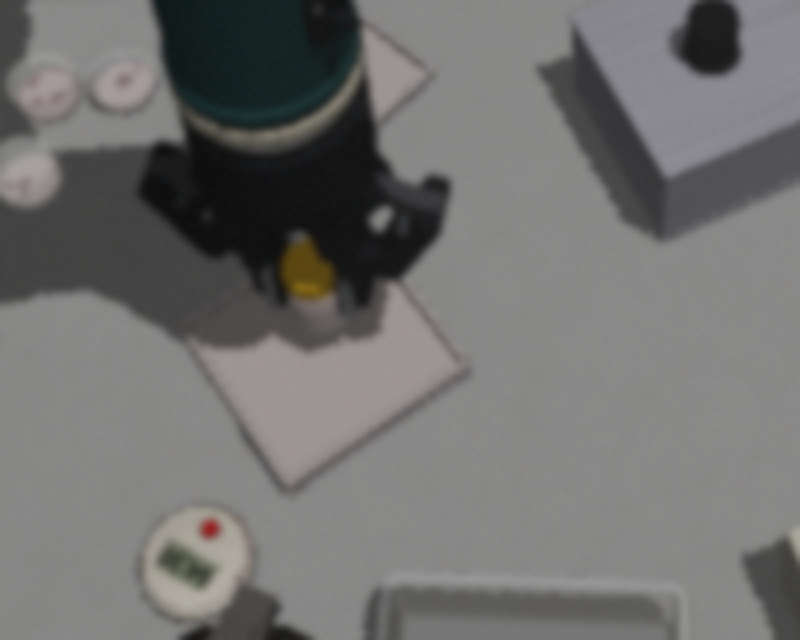

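Call:
servo_tool(
  targets=[
    {"hand": 1, "x": 0, "y": 0, "z": 0.02, "roll": 0},
    {"hand": 1, "x": 0, "y": 0, "z": 0.035, "roll": 0},
    {"hand": 1, "x": 0, "y": 0, "z": 0.042, "roll": 0},
    {"hand": 1, "x": 0, "y": 0, "z": 0.045, "roll": 0},
    {"hand": 1, "x": 0, "y": 0, "z": 0.045, "roll": 0},
  ],
)

```text
time: 11.47
tool_pos: [0.5757, -0.3564, 0.0273]
tcp_rot: [1.226, 2.892, -0.0]
wrist_force: [-0.3, -0.2, 0.3]
width: 0.312
grip_force: 29.6
```

```bash
python3 - <<'E'
from h import *
print(w("side",170+308/4,240+265/4,.074))
im=read_camera("top"); hsv=cv2.cvtColor(im,cv2.COLOR_RGB2HSV)
m=cv2.inRange(hsv,(20,120,60),(35,255,255)); ys,xs=np.nonzero(m[100:260,340:460]); print(len(xs))
if len(xs): print(w("top",xs.mean()+340,ys.mean()+100,.05))
E
```

```text
[ 0.57307722 -0.3556359 ]
0
```

Call:
servo_tool(
  targets=[
    {"hand": 1, "x": 0, "y": 0, "z": 0.004, "roll": 0},
    {"hand": 1, "x": 0, "y": 0, "z": 0.006, "roll": 0},
    {"hand": 1, "x": 0, "y": 0, "z": 0.006, "roll": 0},
  ],
)

```text
time: 11.77
tool_pos: [0.5757, -0.3564, 0.0244]
tcp_rot: [1.226, 2.892, -0.0]
wrist_force: [0.1, 0.6, 1.2]
width: 0.312
grip_force: 29.6
```

Call:
servo_tool(
  targets=[
    {"hand": 1, "x": 0, "y": 0, "z": 0.002, "roll": 0},
    {"hand": 1, "x": 0, "y": 0, "z": 0.003, "roll": 0},
    {"hand": 1, "x": 0, "y": 0, "z": 0.003, "roll": 0},
  ],
)

```text
time: 12.02
tool_pos: [0.5755, -0.3564, 0.0227]
tcp_rot: [-1.226, -2.892, -0.0]
wrist_force: [-0.3, 0.7, -1.1]
width: 0.307
grip_force: 29.6
```

Call:
servo_tool(
  targets=[
    {"hand": 1, "x": 0, "y": 0, "z": 0.002, "roll": 0},
    {"hand": 1, "x": 0, "y": 0, "z": 0.004, "roll": 0},
    {"hand": 1, "x": 0, "y": 0, "z": 0.004, "roll": 0},
  ],
)

```text
time: 12.27
tool_pos: [0.5755, -0.3563, 0.0205]
tcp_rot: [-1.226, -2.892, -0.0]
wrist_force: [-0.0, 0.2, -1.3]
width: 0.313
grip_force: 29.6
```

Call:
servo_tool(
  targets=[
    {"hand": 1, "x": 0, "y": 0, "z": 0.001, "roll": 0},
    {"hand": 1, "x": 0, "y": 0, "z": 0.002, "roll": 0},
    {"hand": 1, "x": 0, "y": 0, "z": 0.002, "roll": 0},
  ],
)

```text
time: 12.52
tool_pos: [0.5756, -0.3564, 0.0197]
tcp_rot: [-1.226, -2.892, -0.0]
wrist_force: [0.3, 0.0, -0.9]
width: 0.311
grip_force: 29.6
```

Call:
servo_tool(
  targets=[
    {"hand": 1, "x": 0, "y": 0, "z": 0.001, "roll": 0},
    {"hand": 1, "x": 0, "y": 0, "z": 0.002, "roll": 0},
    {"hand": 1, "x": 0, "y": 0, "z": 0.002, "roll": 0},
  ],
)

```text
time: 12.77
tool_pos: [0.5759, -0.3565, 0.0194]
tcp_rot: [1.226, 2.892, -0.0]
wrist_force: [-1.1, -0.2, 4.1]
width: 0.311
grip_force: 29.6
```

Call:
servo_tool(
  targets=[
    {"hand": 1, "x": 0, "y": 0, "z": 0.001, "roll": 0},
    {"hand": 1, "x": 0, "y": 0, "z": 0.002, "roll": 0},
    {"hand": 1, "x": 0, "y": 0, "z": 0.002, "roll": 0},
  ],
)

```text
time: 13.02
tool_pos: [0.5761, -0.3566, 0.0193]
tcp_rot: [1.226, 2.892, -0.0]
wrist_force: [-2.7, 1.8, 8.3]
width: 0.312
grip_force: 29.6
```

The vial is on the tray floor. I'll back off the preload, open gently and retreat.

Call:
servo_tool(
  targets=[
    {"hand": 1, "x": 0, "y": 0, "z": -0.003, "roll": 0},
    {"hand": 0.3, "x": 0, "y": 0, "z": -0.003, "roll": 0},
    {"hand": 0.1, "x": 0, "y": 0, "z": -0.003, "roll": 0},
    {"hand": 0, "x": 0, "y": 0, "z": -0.003, "roll": 0},
    {"hand": 0, "x": 0, "y": 0, "z": -0.003, "roll": 0},
    {"hand": -0.1, "x": 0, "y": 0, "z": -0.003, "roll": 0},
    {"hand": -0.1, "x": 0, "y": 0, "z": -0.003, "roll": 0},
    {"hand": -0.1, "x": 0, "y": 0, "z": -0.02, "roll": 0},
    {"hand": -0.1, "x": 0, "y": 0, "z": -0.05, "roll": 0},
    {"hand": -0.1, "x": 0, "y": 0, "z": -0.09, "roll": 0},
  ],
)

```text
time: 13.85
tool_pos: [0.5746, -0.3557, 0.0625]
tcp_rot: [-1.225, -2.89, -0.001]
wrist_force: [-0.1, 0.9, -0.0]
width: 0.55
grip_force: 0.0
```

Call:
servo_tool(
  targets=[
    {"hand": -0.1, "x": 0, "y": 0, "z": -0.05, "roll": 0},
    {"hand": -0.1, "x": 0, "y": 0, "z": -0.1, "roll": 0},
    {"hand": -0.1, "x": 0, "y": 0, "z": -0.15, "roll": 0},
    {"hand": -0.1, "x": 0, "y": 0, "z": -0.2, "roll": 0},
    {"hand": -0.1, "x": 0.05, "y": 0.05, "z": -0.2, "roll": 0},
    {"hand": -0.1, "x": 0.1, "y": 0.1, "z": -0.2, "roll": 0},
    {"hand": -0.1, "x": 0.15, "y": 0.15, "z": -0.2, "roll": 0},
    {"hand": -0.1, "x": 0.2, "y": 0.2, "z": -0.2, "roll": 0},
    {"hand": -0.1, "x": 0.2, "y": 0.2, "z": -0.2, "roll": 0},
    {"hand": -0.1, "x": 0.2, "y": 0.2, "z": -0.2, "roll": 0},
  ],
)

```text
time: 14.68
tool_pos: [0.5786, -0.2134, 0.1647]
tcp_rot: [1.221, 2.892, -0.0]
wrist_force: [-0.3, -0.4, 0.3]
width: 0.546
grip_force: 0.0
```

```bash
python3 - <<'E'
from h import *
snap("side","s4.png",(170,150,570,400),2)
E
```

```text
(no output)
```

View pics/s4.png

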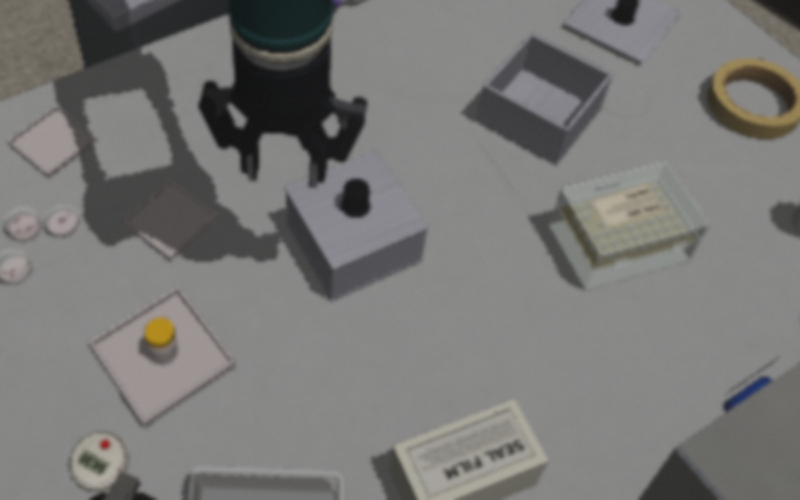

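The vial stands upright in the tray at (160,338). Lid_1 lies flat with its knob up at (622,22), box 2 is untouched, and the arm is clear.

```bash
python3 -c "
from h import *
print(ticket.finish_job())"
```

```text
the job is handed in; nothing more can be done
None
```

The vial was in the left box; it now stands upright and released in the 100 mm tray, lid_1 lies flat on the bench knob up, lid_2 was never touched, and the job was handed in at about 15 s of the 64 s allowed.

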